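# Roll-test the inclined-plane bars and set aside the worn one

## Task

Test the three metal bars from the rack on the sloping board: one after another, lay each across the board and let it go there, setting it down gently on the wood, neither dropped nor pressed hard against it, with the side that was down in the rack still facing the board. The round ones must roll down into the covered catch box and stay there; the one that stays put on the board has a worn flat: let it stand there by itself for a second, then pick it up again and lay it in the white tray. Leave the lamp, the beaker and the wash bottle where they are.

Things in the scene. Friction and masses are not known exactly. Their poses are not given: they have to be found in the camera images.
- bar_a: One of three aluminium bars, 120 mm long, 44 mm diameter, alike from above. Two are round; one (not told which) has a flat 32 mm wide along its length, 7 mm deep, on its own -z side, which faces down, unseen, at the start. 0.21 to 0.42 kg. Origin: mid-length, on the axis of the round; x: along the bar. Lying on the board, its axis is 22 mm off the wood (15 mm on the flat). Round bars let go there roll into the catch box in under 2 s.
- bar_b: One of three aluminium bars, 120 mm long, 44 mm diameter, alike from above. Two are round; one (not told which) has a flat 32 mm wide along its length, 7 mm deep, on its own -z side, which faces down, unseen, at the start. 0.21 to 0.42 kg. Origin: mid-length, on the axis of the round; x: along the bar. Lying on the board, its axis is 22 mm off the wood (15 mm on the flat). Round bars let go there roll into the catch box in under 2 s.
- bar_c: One of three aluminium bars, 120 mm long, 44 mm diameter, alike from above. Two are round; one (not told which) has a flat 32 mm wide along its length, 7 mm deep, on its own -z side, which faces down, unseen, at the start. 0.21 to 0.42 kg. Origin: mid-length, on the axis of the round; x: along the bar. Lying on the board, its axis is 22 mm off the wood (15 mm on the flat). Round bars let go there roll into the catch box in under 2 s.
- rack: White plastic rack, fixed, base 110 x 250 x 8 mm. Bars lie along its x in V rests at y = -85, 0, 85 mm, their axes level, 50 mm above the table. Each rest is two V supports 14 mm thick, 40 mm either side of mid-length, ending below the bar's mid-height; the middle is clear. Origin: centre of underside.
- stand: Fixed wooden base, y = -180 to 250 mm, 190 mm wide. Its hinged board (270 mm long, 154 mm wide inside 10 mm lips) has its low end at y = 100, top surface at z = 55 mm, and rises to -y by 8 to 20 deg, clamped; the angle is not reported: feel or look. Black line 190 mm up it. At y = 103 to 244 a catch box, clear roof 122 mm up, open only to the board. Origin: mid-width, on the table.
- tray: white plastic tray, open on top, fixed, outside 130 (x) x 170 (y) x 24 mm high, walls and floor 5 mm. A bar laid along its y fits easily. Origin: centre of its underside
- lamp: steel spirit lamp, 76 mm wide, 78 mm high, standing loose near the rack; a bystander. Origin: centre of its underside
- beaker: glass beaker, 72 mm wide, 100 mm high, standing loose; a bystander. Origin: centre of its underside
- wash_bottle: white wash bottle, 64 mm wide, 160 mm high, standing loose; a bystander. Origin: centre of its underside
There are look-alikes about, which are no part of the job. Leave any purple look-alike of the bar_b alone.

How it is judged (in metres and radians):
On the way:
1. the bar with the flat has stood on the board by itself, let go and still, for 0.4 s (x of bar_b in the frame of stand between -0.08 and 0.08 m and y of bar_b in the frame of stand between -0.19 and 0.08 m and z of bar_b in the frame of stand between 0.06 and 0.3 m and linear speed of bar_b below 0.02 m/s and angle between the x axis of bar_b and the x axis of stand, either way round below 0.5 rad and contact force between the fingers and bar_b below 0.05 N), for 0.4 s.
At the end, for the whole second after the job is handed in: both round bars lie in the covered catch box, having rolled in; the bar with the flat lies level on the floor of the white tray (its middle within 60 mm across and 80 mm along of the tray's centre and under 35 mm above the table); all three are let go and still (x of bar_a in the frame of stand between -0.08 and 0.08 m and y of bar_a in the frame of stand between 0.12 and 0.245 m and z of bar_a in the frame of stand between 0.02 and 0.09 m and x of bar_c in the frame of stand between -0.08 and 0.08 m and y of bar_c in the frame of stand between 0.12 and 0.245 m and z of bar_c in the frame of stand between 0.02 and 0.09 m and x of bar_b in the frame of tray between -0.06 and 0.06 m and y of bar_b in the frame of tray between -0.08 and 0.08 m and z of bar_b in the frame of tray between 0 and 0.035 m and angle between bar_b's own x axis and vertical above 1.45 rad and linear speed of each of bar_a, bar_b, bar_c below 0.02 m/s and angular speed of each of bar_a, bar_b, bar_c below 0.3 rad/s); the robot touches nothing.
It fails at once if a bar is dropped onto the board: over it, touched by no finger, it falls (does not roll) faster than 0.33 m/s, which is a drop of about 5.5 mm ((x of bar_a in the frame of stand between -0.08 and 0.08 m and y of bar_a in the frame of stand between -0.19 and 0.08 m and z of bar_a in the frame of stand between 0.06 and 0.3 m and linear speed of bar_a above 0.33 m/s and angular speed of bar_a below 6 rad/s and contact force between the fingers and bar_a below 0.05 N) or (x of bar_b in the frame of stand between -0.08 and 0.08 m and y of bar_b in the frame of stand between -0.19 and 0.08 m and z of bar_b in the frame of stand between 0.06 and 0.3 m and linear speed of bar_b above 0.33 m/s and angular speed of bar_b below 6 rad/s and contact force between the fingers and bar_b below 0.05 N) or (x of bar_c in the frame of stand between -0.08 and 0.08 m and y of bar_c in the frame of stand between -0.19 and 0.08 m and z of bar_c in the frame of stand between 0.06 and 0.3 m and linear speed of bar_c above 0.33 m/s and angular speed of bar_c below 6 rad/s and contact force between the fingers and bar_c below 0.05 N)).
It fails at once if a held bar is pressed on the board with over 70 N ((x of bar_a in the frame of stand between -0.08 and 0.08 m and y of bar_a in the frame of stand between -0.19 and 0.08 m and z of bar_a in the frame of stand between 0.06 and 0.3 m and contact force between the fingers and bar_a above 1 N and contact force between bar_a and stand above 70 N) or (x of bar_b in the frame of stand between -0.08 and 0.08 m and y of bar_b in the frame of stand between -0.19 and 0.08 m and z of bar_b in the frame of stand between 0.06 and 0.3 m and contact force between the fingers and bar_b above 1 N and contact force between bar_b and stand above 70 N) or (x of bar_c in the frame of stand between -0.08 and 0.08 m and y of bar_c in the frame of stand between -0.19 and 0.08 m and z of bar_c in the frame of stand between 0.06 and 0.3 m and contact force between the fingers and bar_c above 1 N and contact force between bar_c and stand above 70 N)).
It fails at once if the fingers press on the board or its stand with over 30 N (contact force between the fingers and stand above 30 N).
It fails at once if the lamp, the beaker or the wash bottle is moved by more than 30 mm or tipped (distance of any of lamp, beaker, wash_bottle from where it was at the start of the episode above 0.03 m or angle between any of lamp, beaker, wash_bottle's own z axis and vertical above 0.3 rad).
It also fails if it takes over 72 s, if anything falls off the work surface, if the arm or the gripper's body presses on something with over 40 N, if the wrist force passes 120 N, or if a joint passes its speed limit or range.

## Robot

A 6-joint arm with a two-finger parallel gripper is mounted at the origin on the work surface. World frame = base frame: x ahead of the robot, y to its left, z up, the work surface at z = 0. Lengths are in mm, angles in rad, forces in N, time in s.
With the tool pointing down it reaches from about 300 to 775 mm from the base axis. Payload 14.6 kg.
Tool frame: the origin (TCP) lies on the centre line of the jaws, within the pads' length; the fingertips stand 19 mm ahead of it and the grasp point (between the pads) is the TCP (bot.tip_reach is the distance from the TCP to the fingertips, in mm); z points along the fingers, y is the line along which they close (so a half turn about z gives the same grasp; the last joint's range is limited). The gripper opens to 85 mm and grips with 20 to 120 N. Pads are 22 mm wide; open, the fingers measure 114 mm over their backs; the gripper's body (76 mm by 85 mm) begins 54 mm behind the grasp point. The pads swing forward as they close: fully open they stand 13 mm farther back than shut.
Start: joints at [-1.382, 0.3, 1.521, -0, 1.321, -0.067], TCP at [139.154, -532.096, 250.281] pointing down, gripper open.
Joint ranges: [-3.03, 3.03], [-0.79, 2.21], [0.23, 2.52], [-1.04, 4.18], [0, 3.07], [-2.55, 2.55]. Speed limits (rad/s): [2.22, 2.22, 2.57, 3.14, 3.14, 3.14].

## Interface

Orientations are given as a unit quaternion [w, x, y, z].
In Python, from rig import bot gives the robot as it stands. Calls block until the motion is done:
- bot.move_to(position, orientation): joint-space move of the TCP to a pose.
- bot.servo_line(position, attitude=None, speed=150, until_force=None): straight line of the TCP; attitude=None keeps the orientation; speed is the mean speed in mm/s. With until_force (N) it stops when the force on the tool has changed by that much, and returns True; else False.
- bot.move_joints(angles): joint-space move.
- bot.move_gripper(opening, grip_force=None): finger opening in mm; grip_force is the grip in N (None keeps the last); returns when the fingers have stopped.
- bot.dwell(seconds).
- bot.ik(position, orientation): joint angles nearest the present ones, or None.
- bot.read_state(): the state.
- bot.read_camera(name): name is "scene" or "top" or "wrist"; returns a dict with "image" (480x640x3 uint8, blue, green, red), "depth" (480x640 float32, mm along the optical axis (not along the pixel's ray), 0 where there is no reading), "fovy" (degrees; the focal length in pixels is half the picture's height over the tangent of half this angle, whatever the lens; pixels are square), "cx", "cy" (the principal point, pixels), "k1" (the pictures are not rectified: a ray, as slopes to the right and down, at radius r is drawn at 1 + k1 r^2 times it, then the intrinsics apply), "eye" and "attitude" of the camera in the world; the wrist camera has in their place "mount" (4x4, takes a point from camera to tool coordinates, whose origin is the TCP and whose axes are the flange's). Camera axes: x right, y down, z forward; pixel columns grow to the right and rows downward; lengths in mm; the calibration is good to about 2 mm. A picture is of the moment at which its call begins: read the wrist's pose just before it.
A pose or a line that the arm cannot do raises bot.MotionError and nothing moves.
- bot.finish_job(): hands the job in; it is judged then, once.
The state is a dict: "clock": time; "joint_positions": joint angles; "qvel": joint speeds; "effort": joint torques, N m; "ee_pos": TCP position; "tool_rot": TCP orientation; "ft_force": force on the tool from outside, world axes, zero at the start; "moment": the same for the moment, N m; "grip_width": finger opening in mm; "grip_force": force on a finger pad.
Only numpy, scipy, OpenCV 4.12 (cv2) and the standard library are available. Lean on these libraries where they do the work, as an engineer would, in place of code of your own. Each camera call takes 0.05 s, during which the arm holds its last target. There are 200 camera calls.

## Working session

There is one attempt and no reset: what is moved stays moved. The work goes in short steps, each a Python script; the robot and the scene stay as the last script left them, time stands still between calls to the robot, and variables do not carry over. Pictures are saved under pics/ and viewed, at most 10 in all, crops included, and the job is handed in when it is done.

```bash
ls; mkdir -p pics; cat > h.py <<'E'
import numpy as np, cv2
from scipy.spatial.transform import Rotation as R
from rig import bot
def rot(q): return R.from_quat([q[1],q[2],q[3],q[0]]).as_matrix()
def quat(M):
    q=R.from_matrix(M).as_quat(); return [q[3],q[0],q[1],q[2]]
def cloud(name):
    s=bot.read_state(); c=bot.read_camera(name)
    f=240/np.tan(np.radians(c["fovy"])/2)
    K=np.array([[f,0,c["cx"]],[0,f,c["cy"]],[0,0,1.]])
    v,u=np.mgrid[:480,:640]
    p=cv2.undistortPoints(np.stack([u,v],-1).reshape(-1,1,2).astype(float),K,np.array([c["k1"],0,0,0.])).reshape(480,640,2)
    d=c["depth"][...,None]; P=np.concatenate([p*d,d],-1)
    if name=="wrist":
        M=np.array(c["mount"]); P=P@M[:3,:3].T+M[:3,3]
        P=P@rot(s["tool_rot"]).T+np.array(s["ee_pos"])
    else: P=P@rot(c["attitude"]).T+np.array(c["eye"])
    P[c["depth"]<=0]=np.nan
    return c["image"],P
E
python3 - <<'E'
from h import *
for n in("top","scene"):
    im,P=cloud(n); cv2.imwrite(f"pics/{n}0.png",im); np.save(f"{n}0.npy",P)
s=bot.read_state(); print(s["ee_pos"],s["tool_rot"],s["clock"],s["ft_force"])
E
```

```text
pics
[ 139.12176688 -531.92770784  249.77605635] [-5.13604804e-04  9.91832188e-01  1.27548594e-01 -5.12529734e-05] 0.1 [0.38855967 1.0170165  0.75218854]
```

View pics/top0.png

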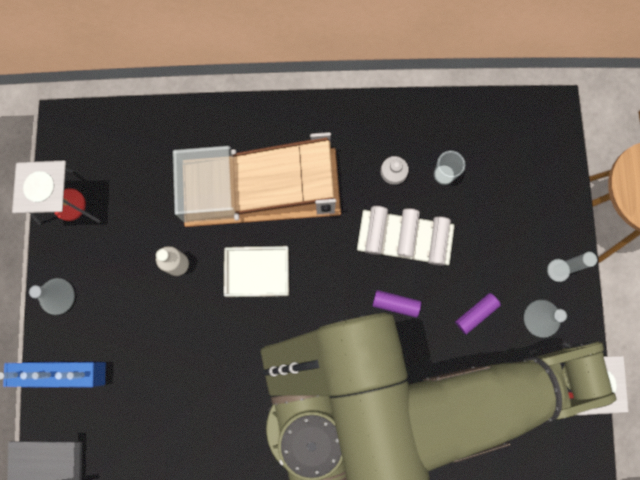

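View pics/scene0.png

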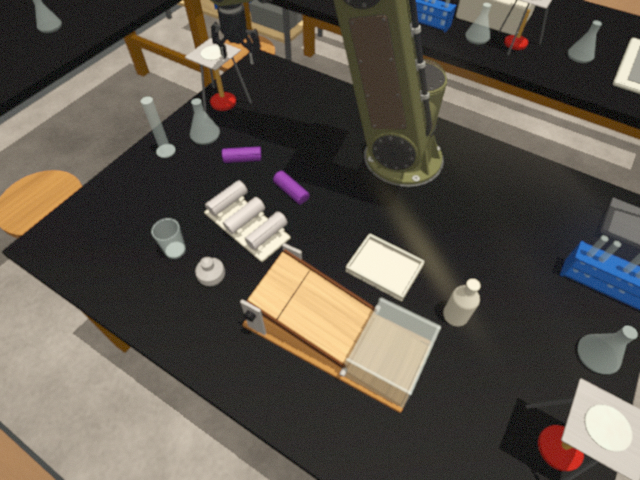

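The top view shows the rack at (407,237) with bars at (377,230), (409,233) and (440,240). The stand is at (258,180), with its catch box on the left, and the tray is at (257,271). The lamp is at (395,170), the beaker at (449,168) and the wash bottle at (172,261). Possible look-alikes are the purple bars at (397,303) and (478,313), which I'll leave alone. The three silver bars in the white rack are the ones I want.

```bash
python3 - <<'E'
from h import *
P=np.load("top0.npy"); S=np.load("scene0.npy"); im=cv2.imread("pics/top0.png")
np.set_printoptions(precision=1,suppress=True)
for n,(u,v) in dict(barL=(377,230),barM=(409,233),barR=(440,240),lamp=(395,170),beak=(449,168),wash=(172,261),tray=(257,271),lineT=(301,150),lineB=(303,195),boardhi=(325,170),boardlo=(245,185)).items(): print(n,P[v,u])
# bars: points z>58 near rack
Z=P[...,2]
for n,(u0,u1,v0,v1) in dict(L=(362,392,200,262),M=(394,422,202,264),R=(426,454,210,270)).items():
    Q=P[v0:v1,u0:u1].reshape(-1,3); Q=Q[(Q[:,2]>62)&(Q[:,2]<85)]
    (c,(w,h),a)=cv2.minAreaRect(Q[:,:2].astype(np.float32)); 
    m=Q.mean(0); e=np.linalg.svd(Q[:,:2]-m[:2],full_matrices=False)[2][0]; print(n,c,w,h,a,Q[:,2].max(),"dir",np.degrees(np.arctan2(e[1],e[0])))
# board plane
for nm,A in(("top",P),("scene",S)):
    if nm=="top": Q=A[155:200,242:296].reshape(-1,3)
    else:
        m=np.zeros((480,640),np.uint8); cv2.fillPoly(m,[np.array([[290,262],[360,305],[330,345],[262,302]])],1); Q=A[m>0]
    Q=Q[np.isfinite(Q[:,2])]; c=np.median(Q,0)
    for _ in range(3):
        n=np.linalg.svd(Q-Q.mean(0),full_matrices=False)[2][2]; n*=np.sign(n[2]); d=(Q-Q.mean(0))@n; Q=Q[abs(d)<max(2*d.std(),1)]
    print(nm,"n",n,"c",Q.mean(0),"slope",np.degrees(np.arccos(n[2])),"dir down",np.degrees(np.arctan2(n[1],n[0])),d.std())
# tray outline
Q=P[240:302,218:294].reshape(-1,3);Q=Q[(Q[:,2]>16)&(Q[:,2]<40)]; print("tray",cv2.minAreaRect(Q[:,:2].astype(np.float32)))
# board black line
E
python3 - <<'E'
import cv2
im=cv2.imread("pics/top0.png")[120:320,160:480]; cv2.imwrite("pics/crop1.png",cv2.resize(im,(800,500),interpolation=cv2.INTER_CUBIC))
E
```

```text
barL [ 510.7 -178.8   71.1]
barM [ 501.2 -263.1   68.2]
barR [ 480.9 -344.5   65.8]
lamp [ 673.4 -233.8   72.1]
beak [ 697.3 -395.3    2.2]
wash [433.2 349.6 120.8]
tray [418.5 144.9   4.4]
lineT [722.7  16.  110.7]
lineB [601.  13. 107.]
boardhi [662.2 -45.7 123.3]
boardlo [644.8 170.2  62.5]
L (513.3256225585938, -177.06005859375) 39.21812438964844 120.76176452636719 79.30593872070312 80.05185505756913 dir 169.1121114891548
M (504.58172607421875, -260.83819580078125) 41.046146392822266 122.08380889892578 79.0760498046875 80.16121867329593 dir 168.88275939675435
R (480.66265869140625, -343.6423034667969) 40.28519821166992 121.17313385009766 78.91822052001953 80.95575471629672 dir 168.49887932875896
top n [-0.   0.3  1. ] c [659.2 105.6  81.4] slope 16.146563936745114 dir down 93.21541104449761 2.641969520303933
scene n [-0.   0.3  1. ] c [652.4  62.6  93.2] slope 15.8732831962713 dir down 93.2999132466924 1.5134074738162864
tray ((415.5712585449219, 147.5827178955078), (171.284423828125, 130.78985595703125), 89.8936538696289)
```

View pics/crop1.png

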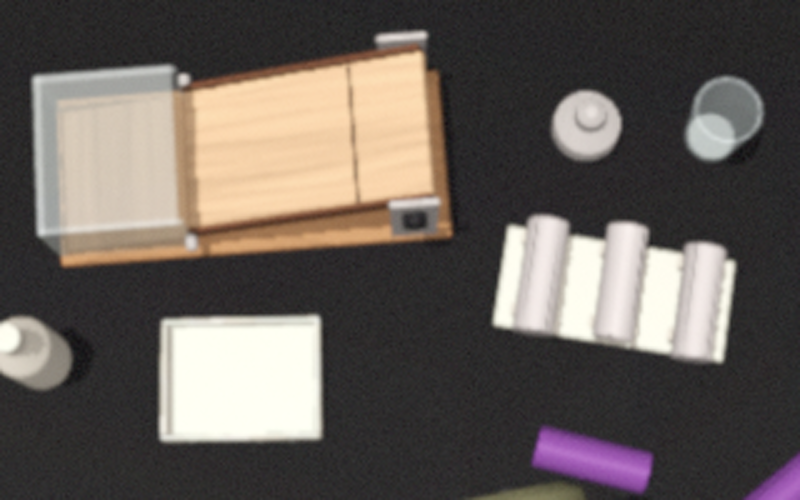

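```bash
cat >> h.py <<'E'
def wood(im,P):
    """board plane from wood pixels: returns centroid, normal, inlier points"""
    hsv=cv2.cvtColor(im,cv2.COLOR_BGR2HSV)
    m=(hsv[...,0]>8)&(hsv[...,0]<25)&(hsv[...,1]>50)&(hsv[...,2]>140)
    m&=(P[...,0]>520)&(P[...,0]<780)&(P[...,1]>-110)&(P[...,1]<260)&(P[...,2]>50)
    Q=P[m]; n=np.array([0,.28,.96]); c=np.array([655,62,93.]); 
    for t in(12,8,6,6):
        q=Q[abs((Q-c)@n)<t]; c=q.mean(0); n=np.linalg.svd(q-c,full_matrices=False)[2][2]; n*=np.sign(n[2])
    return c,n,q
E
python3 - <<'E'
from h import *
np.set_printoptions(precision=3,suppress=True)
for n in("top","scene"):
    c,nn,q=wood(cv2.imread(f"pics/{n}0.png"),np.load(n+"0.npy"))
    yw=np.arctan2(nn[1],nn[0]); ys=np.array([np.cos(yw),np.sin(yw),0]); xs=np.array([ys[1],-ys[0],0])
    e=(q-c)@xs; print(n,len(q),c,nn,np.degrees(np.arccos(nn[2])),np.degrees(yw)-90,"lateral",np.percentile(e,[0.5,2,98,99.5]),"along",np.percentile((q-c)@np.cross(nn,xs),[.5,99.5]))
    b=q[:,:2].astype(np.float32); print(cv2.minAreaRect(b))
s=bot.read_state()
# look pose above the board
th=np.radians(16); 
for yaw in(3.5,):
    ys=np.array([-np.sin(np.radians(yaw)),np.cos(np.radians(yaw)),0]); n=ys*np.sin(th)+[0,0,np.cos(th)]
    xs=np.array([ys[1],-ys[0],0]); d=np.cross(n,xs)  # downhill
    for sg in(1,-1):
        M=np.stack([np.cross(sg*d,-n),sg*d,-n],1)
        print(sg,bot.ik([655,20,320],quat(M)),bot.ik([655,20,140],quat(M)))
a=np.radians(-11)
for sg in(1,-1):
    y=sg*np.array([-np.sin(a),np.cos(a),0]); M=np.stack([np.cross(y,[0,0,-1]),y,[0,0,-1]],1)
    print("rack",sg,bot.ik([513,-177,150],quat(M)))
for sg in(1,-1):
    y=sg*np.array([1.,0,0]); M=np.stack([np.cross(y,[0,0,-1]),y,[0,0,-1]],1)
    print("tray",sg,bot.ik([415,147,40],quat(M)))
E
```

```text
top 5039 [658.226  67.33   92.25 ] [-0.013  0.273  0.962] 15.870049783038805 2.791699377794046 lateral [-75.609 -72.979  75.513  77.614] along [-131.123  136.841]
((647.80126953125, 86.61370086669922), (178.15805053710938, 296.2533264160156), 2.5472004413604736)
scene 6701 [657.012  69.293  91.489] [-0.014  0.273  0.962] 15.879983514266673 2.9489547082658447 lateral [-76.937 -75.296  71.451  73.788] along [-132.05   130.554]
((665.1513061523438, 85.28903198242188), (174.7462921142578, 294.69915771484375), 2.5782904624938965)
1 [ 0.07   0.516  1.083 -0.279  1.547 -1.555] [ 0.07   0.644  1.306 -0.299  1.21  -1.453]
-1 [ 0.07   0.516  1.083 -0.279  1.547  1.587] [ 0.07   0.644  1.306 -0.299  1.21   1.688]
rack 1 [-0.4    0.388  1.65  -0.     1.103 -1.779]
rack -1 [-0.4    0.388  1.65  -0.     1.103  1.363]
tray 1 [ 0.257  0.378  1.993 -0.     0.77   0.257]
tray -1 None
```

Both cameras agree on the board: 15.9° slope, 2.9° yaw, and a centre height of 92 mm, which matches the expected 55 + 135·sin 15.9° = 92. Next I'll hover over the rack and take one close look.

```bash
cat >> h.py <<'E'
TH,YW=np.radians(15.9),np.radians(2.9)
YS=np.array([-np.sin(YW),np.cos(YW),0]); N=YS*np.sin(TH)+[0,0,np.cos(TH)]
XS=np.array([YS[1],-YS[0],0]); D=np.cross(N,XS)
BC=np.array([657.5,68.3,92.]); SPOT=BC-45*D      # surface point 180 mm up
def tool(y,z):
    y=np.array(y,float); z=np.array(z,float); return quat(np.stack([np.cross(y,z),y,z],1))
QB=tool(D,-N); QT=tool([1,0,0],[0,0,-1])
A=np.radians(-11.2); UX=np.array([np.cos(A),np.sin(A),0]); QR=tool([-np.sin(A),np.cos(A),0],[0,0,-1])
OFF=8  # TCP beyond bar axis, away from the support
E
python3 - <<'E'
from h import *
np.set_printoptions(precision=1,suppress=True)
print(np.cross(N,XS),SPOT)
bot.move_gripper(64,40)
bot.move_to([500,-235,290],QR)
im,P=cloud("wrist"); cv2.imwrite("pics/w1.png",im); np.save("w1.npy",P)
m=(P[...,2]>60)&(P[...,2]<85)
nl,lab,st,ce=cv2.connectedComponentsWithStats(m.astype(np.uint8))
for i in range(1,nl):
    if st[i,4]>1500:
        Q=P[lab==i]; c,(w,h),a=cv2.minAreaRect(Q[:,:2].astype(np.float32)); print(np.array(c),w,h,a,Q[:,2].max(),np.percentile(Q[:,2],90),ce[i])
print(bot.read_state()["clock"])
E
```

```text
[-0.   1.  -0.3] [659.7  25.1 104.3]
[ 481.5 -343.6] 39.94682693481445 121.08027648925781 78.88133239746094 74.50401608571264 72.63467195275018 [213.4 208. ]
[ 515.3 -178.2] 40.526817321777344 120.09302520751953 79.35073852539062 75.80282690292563 72.67595340085532 [371.6 208.5]
[ 506.  -262.4] 40.14862060546875 120.17301177978516 79.33942413330078 74.63814448621679 72.56898743194667 [292.7 215.3]
2.2167
```

View pics/w1.png

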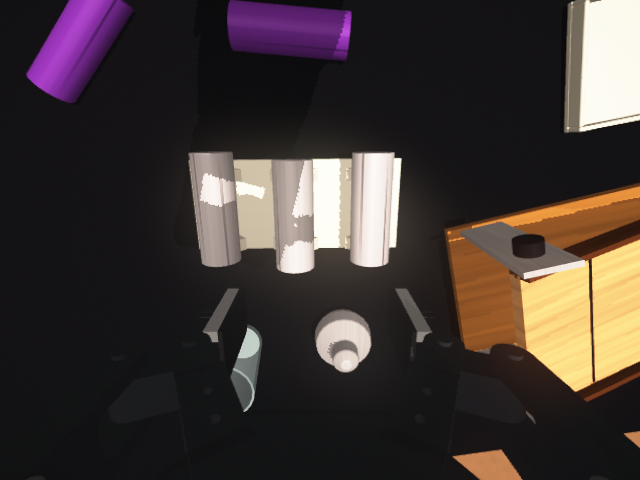

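The bars are confirmed close up at (515,-178), (506,-262) and (481.5,-343.6), with tops at 72 mm as expected. I'll test the first bar, the one nearest the stand.

```bash
cat >> h.py <<'E'
np.set_printoptions(precision=1,suppress=True)
BARS=dict(L=(515.3,-178.2),M=(506,-262.4),R=(481.5,-343.6))
def T(): return round(bot.read_state()["clock"],1)
def pick(k):
    x,y=BARS[k]; bot.move_to([x,y,150],QR)
    print("down hit",bot.servo_line([x,y,50+OFF],speed=120,until_force=15),T())
    bot.move_gripper(20,45); s=bot.read_state(); print("grip",s["grip_width"],s["grip_force"])
    bot.servo_line([x,y,230],speed=200)
def lay():
    at=lambda h: SPOT+N*(h+OFF)
    bot.move_to(at(110),QB); bot.servo_line(at(30),speed=120)
    hit=bot.servo_line(at(10),speed=15,until_force=5)
    s=bot.read_state(); h=(np.array(s["ee_pos"])-SPOT)@N-OFF
    print("laid hit",hit,"axis height",round(h,1),"F",np.array(s["ft_force"]),"grip",s["grip_width"],T())
    return hit,h
E
python3 - <<'E'
from h import *
pick("L"); hit,h=lay()
im,P=cloud("scene"); cv2.imwrite("pics/s1.png",im[200:420,180:480])
E
```

```text
down hit False 3.8
grip 42.85652001521435 44.82485890388489
laid hit True axis height 23.6 F [-1.5  1.6  6.2] grip 42.23871066152358 7.6
```

View pics/s1.png

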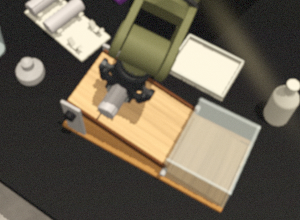

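The picture shows the bar held across the board near the line, at about (115,100) in the crop. An axis height of 23.6 mm suggests it's round. I'll release it.

```bash
cat >> h.py <<'E'
def release(name):
    bot.move_gripper(78); p=np.array(bot.read_state()["ee_pos"])
    bot.servo_line(p+N*45,speed=100); bot.servo_line(p+N*130,speed=200); bot.dwell(0.8)
    im,P=cloud("scene"); cv2.imwrite(f"pics/{name}.png",im[200:420,180:480]); print(T())
E
python3 - <<'E'
from h import *
release("s2")
E
```

```text
10.2
```

View pics/s2.png

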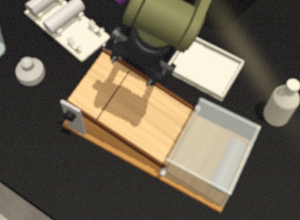

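The first bar is round: it rolled into the catch box and lies against the far wall at about (228,160) in the crop. Next is the middle bar.

```bash
python3 - <<'E'
from h import *
bot.servo_line([560,-100,270],attitude=QR,speed=250); bot.move_gripper(64)
pick("M"); hit,h=lay()
if hit and (20.5<h<27 or 13<h<19): release("s3"); print(bot.read_state()["ft_force"])
E
```

```text
down hit False 13.2
grip 42.70027143211793 45.65823068842292
laid hit True axis height 16.9 F [-1.7  0.5  6.2] grip 42.85092596910973 17.5
20.0
[ 0.7 -0.9 -0.1]
```

View pics/s3.png

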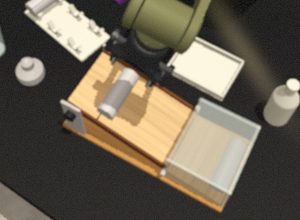

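The middle bar has the flat. Its axis height was 16.9 mm, and it is standing alone at (120,92) in the crop. I'll wait a little longer, then pick it up again and take it to the tray.

```bash
python3 - <<'E'
from h import *
bot.dwell(0.4)
at=lambda h: SPOT+N*(h+OFF)
bot.servo_line(at(60),speed=200)
print("hit",bot.servo_line(at(17),speed=80,until_force=8))
bot.move_gripper(20,45); s=bot.read_state(); print("grip",s["grip_width"],s["grip_force"])
bot.servo_line(at(160),speed=150)
bot.move_to([415.5,147.5,180],QT)
bot.servo_line([415.5,147.5,40+OFF],speed=120)
print("hit",bot.servo_line([415.5,147.5,14+OFF],speed=15,until_force=5),bot.read_state()["ee_pos"])
bot.move_gripper(62); bot.servo_line([415.5,147.5,230],speed=200)
im,P=cloud("wrist"); 
Q=P[(P[...,2]>25)&(P[...,2]<60)&(abs(P[...,0]-415)<55)&(abs(P[...,1]-147)<78)]
print(len(Q),cv2.minAreaRect(Q[:,:2].astype(np.float32)),np.percentile(Q[:,2],95)); 
cv2.imwrite("pics/w2.png",im); print(T())
E
```

```text
hit False
grip 42.505769239973844 46.70298546552658
hit True [415.5 147.5  30.4]
5263 ((415.7866516113281, 149.2100830078125), (43.23915481567383, 120.12440490722656), 0.33949729800224304) 43.10106043490948
28.6
```

View pics/w2.png

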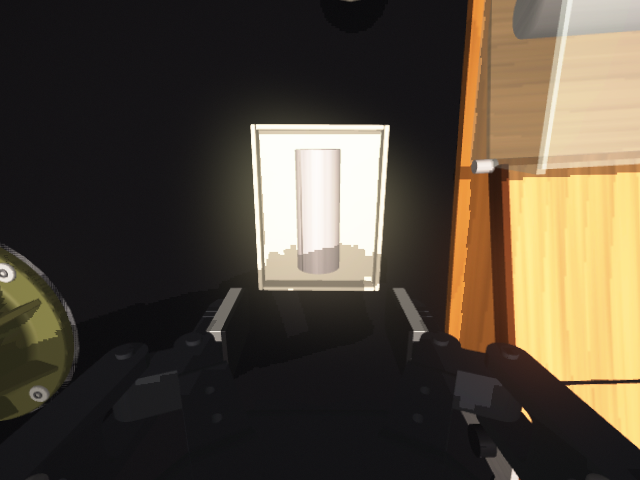

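The flat bar lies centred in the tray at about (318,210), with its top at 43 mm, so it rests on its flat. Now for the last bar.

```bash
python3 - <<'E'
from h import *
bot.move_to([481.5,-300,290],QR); 
pick("R"); hit,h=lay()
if hit and 20.5<h<27: release("s4"); bot.dwell(1); im,P=cloud("scene"); cv2.imwrite("pics/s5.png",im); print(bot.read_state()["ft_force"],T())
E
```

```text
down hit False 32.1
grip 42.60798600820893 45.64528048038483
laid hit True axis height 23.9 F [-1.6  0.7  4.7] grip 42.57762083607626 36.4
38.9
[ 0.2  0.8 -0.3] 39.9
```

View pics/s5.png

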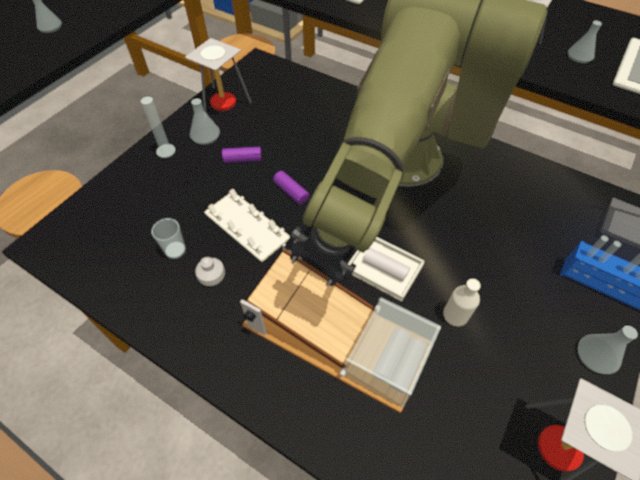

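Both round bars are in the catch box at about (400,355), the flat bar is in the tray at (385,262), and the lamp, beaker and wash bottle are where they were.

```bash
python3 -c "
from rig import bot
bot.dwell(0.5); print(bot.finish_job())"
```

```text
the job is handed in; nothing more can be done
None
```

I handed the job in at about 40 s of the 72 s limit, with no verdict returned: the two outer rack bars were round and rolled into the catch box, the middle one had the flat, stood on its own and now lies in the white tray, and the lamp, beaker and wash bottle were not touched.

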